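# Start a board test at the press and hold the test button

### The job

Start the test of the board in the orange press: push down the raised, white-striped end of the black power rocker on the press until it is fully over, then push the yellow locking button fully down so that it stays down, then press the green test button fully down and keep holding it: finish with the finger still holding green down. Keep to that order, never press the red button, and only press: do not lift, tip or shove the button boxes or disturb the other things on the bench.

Things in the scene. Friction and masses are not known exactly. Their poses are not given: they have to be found in the camera images.
- press: Orange board test press, fixed. Base 360 (x) x 180 (y) x 55 mm high; origin at the centre of its underside, z up, -x end towards the robot. The power rocker is on the front deck, in a dark plate (96 x 56 mm, top at 60 mm). Beyond x = -20 mm stand a circuit board in a black nest, a clear plate 170 mm high and an orange column 255 mm high; the deck before that is free above.
- rocker (a joint): Black power rocker, 72 x 36 mm, two flat halves; pivot across the press at its x = -125 mm, y = 0, height 62 mm. Radians: 0 off (far, +x, white-striped half slopes up 0.4 rad, near half level), 0.4 fully on (striped half level, its face 68 mm above the bench). Starts at 0 to 0.05. Stays where left; about 3 N at the marked point pushes it.
- rocker_marked_end (a point): Point on the face of the rocker's striped half, 26 mm from the pivot, 10 mm short of its end. Off, it is about 78 mm above the bench at press x = -103 mm, y = 0; it moves with the rocker down to 68 mm (x = -99 mm) when fully on.
- yellow_box: Grey push-button box, 66 x 66 mm and 48 mm high on a rubber foot, 0.6 kg, standing loose on the bench. In the middle of its top is a black collar (54 mm across, 12 mm high) and in that the yellow locking button. Origin at the centre of the underside, z up. The three boxes may stand in any order.
- yellow_button (a joint): Yellow push-lock button. Metres: 0 is up, 0.008 fully down. No spring: it stays at the depth to which it is pushed; pushing takes about 4 N.
- yellow_button_top (a point): Centre of the top face of the yellow cap (42 mm across, level). At rest it is 72 mm above the bench; it goes down with the cap, 8 mm at most, and even then the cap stands 4 mm above the collar.
- green_box: Grey push-button box, 66 x 66 mm and 48 mm high on a rubber foot, 0.6 kg, standing loose on the bench. In the middle of its top is a black collar (54 mm across, 12 mm high) and in that the green test button. Origin at the centre of the underside, z up. The three boxes may stand in any order.
- green_button (a joint): Green spring button. Metres: 0 is up, 0.008 fully down. Starts to move at about 2 N and takes 6 N fully down; springs back when let go.
- green_button_top (a point): Centre of the top face of the green cap (38 mm across, level). At rest it is 72 mm above the bench; it goes down with the cap, 8 mm at most, and even then the cap stands 4 mm above the collar.
- red_box: Grey push-button box, 66 x 66 mm and 48 mm high on a rubber foot, 0.6 kg, standing loose on the bench. In the middle of its top is a black collar (54 mm across, 12 mm high) and in that the red stop button. Origin at the centre of the underside, z up. The three boxes may stand in any order.
- red_button (a joint): Red spring button, same as the green one; not to be pressed. Metres: 0 up, 0.008 down.
- red_button_top (a point): Centre of the top face of the red cap (38 mm across, level). At rest it is 72 mm above the bench; it goes down with the cap, 8 mm at most, and even then the cap stands 4 mm above the collar.
- flux_bottle: White bottle with a red cap, 38 mm across, 100 mm tall, loose bystander. Origin at the centre of the underside.
- screwdriver: Blue-handled screwdriver lying on the bench near the robot, 180 mm long, loose bystander; its x axis points along it.
- spare_board: Green circuit board, 70 x 50 mm, parts up to 17 mm high, loose bystander. Origin at the centre of the underside.
- multimeter: Yellow hand multimeter lying flat, 170 x 85 x 36 mm, loose bystander. Origin at the centre of the underside.
- parts_tray: Red divided parts tray, 100 x 150 x 35 mm, loose bystander. Origin at the centre of the underside.
- solder_spool: Black and silver spool standing on its flange, 56 mm across, 42 mm high, loose bystander. Origin at the centre of the underside.
Things that resemble listed ones, but are neither listed nor needed, are in the scene too. Leave any turquoise look-alike of the yellow_box alone. Leave any turquoise look-alike of the green_box alone.

How it is judged:
By the outcome, as a careful person would: the job done as asked, in the order asked, and still so for the second after the job is handed in, while the arm keeps its last pose, push and grip.
It also fails if it takes over 45 s, if anything falls off the work surface, if the arm or the gripper's body presses on something with over 40 N, if the wrist force passes 120 N, or if a joint passes its speed limit or range.

### The arm

A 6-joint arm with a two-finger parallel gripper is mounted at the origin on the work surface. World frame = base frame: x ahead of the robot, y to its left, z up, the work surface at z = 0. Lengths are in m, angles in rad, forces in N, time in s.
With the tool pointing down it reaches from about 0.375 to 0.9 m from the base axis. Payload 3.1 kg.
Tool frame: the origin (TCP) lies at the very end of the fingers, on their centre line; the grasp point (between the pads) lies 19 mm behind it; z points along the fingers, y is the line along which they close (so a half turn about z gives the same grasp; the last joint's range is limited). The gripper opens to 85 mm and grips with 20 to 120 N. Pads are 22 mm wide; open, the fingers measure 114 mm over their backs; the gripper's body (76 mm by 85 mm) begins 54 mm behind the grasp point. The pads swing forward as they close: fully open they stand 13 mm farther back than shut.
Start: joints at [1.085, 0.527, 1.433, -0, 1.181, -0.178], TCP at [0.189, 0.596, 0.231] pointing down, gripper open.
Joint ranges: [-3.08, 3.08], [-0.75, 2.2], [0.22, 2.44], [-1.43, 4.57], [0, 2.65], [-2.85, 2.85]. Speed limits (rad/s): [2.79, 2.79, 3.14, 3.14, 3.14, 3.14].

### API

Orientations are given as a unit quaternion [x, y, z, w].
In Python, from station import telemetry, snapshot, ticket gives the robot as it stands.
- The arm moves only by the tool move_arm, never from a script. Its argument "commands" is text: rows parted by semicolons, each of 7 numbers parted by spaces: the shift along the tool's x, y, z in mm, then the turn, a rotation vector about the tool's x, y, z in degrees, then the opening, from -1 (shut) to 1 (fully open). A call has exactly 5 rows; each row is the pose to reach, as a shift and turn from the pose commanded when the call began, along the tool's axes at that moment; what a row does not reach only later rows make up. A row lasts 1/8 s, in which the tool goes at most 62.5 mm and 10.7 degrees, less where a joint would pass 70% of its speed; a pose out of reach is approached as far as the arm can. A call with a gripper value outside its range is refused whole. The fingers move at their own pace and stop on an object; "grip_force" is the grip in N (left out, the last holds). Time passes only in rows, so rows that repeat a pose let the fingers close, or fill a call up. It gives the time, the measured TCP pose, the force, the opening and the grip force at its end, in the units of the state.
- telemetry.sense(): the state, without advancing time (a new reading comes with each control period).
- snapshot(name): name is "scene" or "top"; returns a dict with "image" (420x560x3 uint8, red, green, blue), "fx", "fy", "cx", "cy" (pixels), "pose" (4x4, takes a point from camera to world coordinates). Camera axes: x right, y down, z forward; pixel columns grow to the right and rows downward; lengths in m; the calibration is good to about 2 mm. A picture is of the moment at which its call begins. There is no depth.
- ticket.sign_off(): hands the job in; it is judged then, once.
The state is a dict: "t": time; "q": joint angles; "qd": joint speeds; "tau": joint torques, N m; "tcp_pos": TCP position; "tool_rot": TCP orientation; "force": force on the tool from outside, world axes, zero at the start; "ft_torque": the same for the moment, N m; "finger_gap": opening from 0.0 (shut) to 1.0 (fully open); "gripper_force": force on a finger pad.
Only numpy, scipy, OpenCV 4.12 (cv2) and the standard library are available. Lean on these libraries where they do the work, as an engineer would, in place of code of your own. Each camera call takes 0.05 s, during which the arm holds its last target. There are 200 camera calls.

## Working session

There is one attempt and no reset: what is moved stays moved. The work goes in short steps, Python scripts to look and compute and a tool call to move; the robot and the scene stay as the last step left them, time stands still between calls to the robot, and variables do not carry over. Pictures are saved under pics/ and viewed, at most 10 in all, crops included, and the job is handed in when it is done.

Besides the shell and the picture viewer there is one more tool, called by a JSON object that holds its "op" and its "data", one argument or row to a line. move_arm: Moves the arm, as the interface text tells. Its arguments: {"type":"object","properties":{"commands":{"type":"string"},"grip_force":{"type":"number"}},"required":["commands"]}

```bash
mkdir -p pics; python3 - <<'E'
from station import telemetry,snapshot
import cv2,numpy as np
for n in("scene","top"):
    s=snapshot(n);cv2.imwrite(f"pics/{n}0.png",s["image"][:,:,::-1]);print(n,s["fx"],s["cx"],s["cy"],np.round(s["pose"],4).tolist())
t=telemetry.sense();print(t)
E
```

```text
scene 403.8264538914436 277.0913208559033 212.2464962033318 [[-0.8699, 0.3228, -0.3729, 0.8814], [0.4931, 0.5499, -0.6741, 0.4465], [-0.0125, -0.7703, -0.6376, 0.6334], [0.0, 0.0, 0.0, 1.0]]
top 385.5574340724325 273.5161450693535 211.04002092616915 [[0.0194, -0.9961, 0.0866, 0.4616], [-0.9997, -0.0205, -0.0123, -0.1198], [0.014, -0.0863, -0.9962, 1.0097], [0.0, 0.0, 0.0, 1.0]]
{'t': 0.1, 'q': array([ 1.08447987e+00,  5.28352150e-01,  1.43376442e+00, -1.24350297e-05,
        1.18143865e+00, -1.78497061e-01]), 'qd': array([-0.00010349, -0.00223122, -0.00324015,  0.00032822,  0.00053996,
        0.00104343]), 'tau': array([-6.31774628e-05, -4.43303132e+01, -1.78587502e+01, -2.37795466e-04,
        3.88535220e-03, -1.83547172e-05]), 'tcp_pos': array([0.18902886, 0.59504886, 0.23044753]), 'tool_rot': array([ 1.53300363e-01,  9.88179152e-01, -9.29444709e-04, -3.14776578e-04]), 'force': array([ 0.9479329 , -0.524825  , -0.14527946]), 'ft_torque': array([-0.00833747,  0.03977656, -0.01769603]), 'gripper_force': 0.0, 'finger_gap': 0.9978727010057968}
```

View pics/scene0.png

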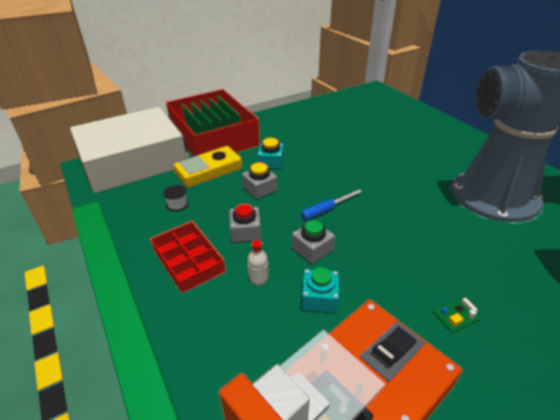

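View pics/top0.png

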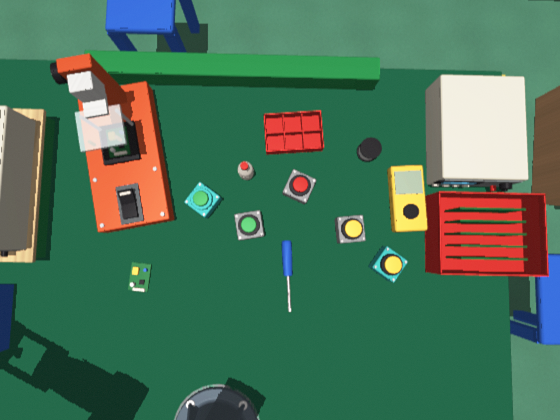

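The overview pictures show these candidates:
- **Yellow:** grey box at top (352,229) / scene (260,170), turquoise look-alike at top (391,264) / scene (271,145).
- **Green:** grey box at top (249,225) / scene (314,229), turquoise look-alike at top (202,199) / scene (321,278).
- **Red:** button at top (299,185). The bottle cap (246,165) is also red.
- **Rocker:** top (129,203) / scene (393,345).

I choose the grey boxes. Next I measure them from both views.

```bash
cat >h.py <<'E'
import cv2,numpy as np
from station import snapshot,telemetry
def ray(s,p):
    P=np.array(s["pose"]);d=P[:3,:3]@np.array([(p[0]-s["cx"])/s["fx"],(p[1]-s["cy"])/s["fy"],1]);return P[:3,3],d/np.linalg.norm(d)
def plane(s,p,z):
    o,d=ray(s,p);return o+d*(z-o[2])/d[2]
def tri(a,pa,b,pb):
    o1,d1=ray(a,pa);o2,d2=ray(b,pb);k=np.linalg.lstsq(np.c_[d1,-d2],o2-o1,rcond=None)[0]
    x,y=o1+k[0]*d1,o2+k[1]*d2;return (x+y)/2,np.linalg.norm(x-y)
def blob(s,guess,lo,hi,r=16,minv=None):
    h=cv2.cvtColor(s["image"],cv2.COLOR_RGB2HSV);m=cv2.inRange(h,np.array(lo),np.array(hi))
    w=np.zeros_like(m);cv2.circle(w,guess,r,255,-1);m&=w
    n,l,st,c=cv2.connectedComponentsWithStats(m);i=1+np.argmax(st[1:,4]);return c[i],st[i]
E
python3 - <<'E'
from h import *
A,B=snapshot("scene"),snapshot("top")
H={"y":((20,120,90),(35,255,255)),"g":((45,120,60),(75,255,255)),"r":((0,150,80),(6,255,255))}
for n,k,a,b in(("yellow","y",(260,170),(352,229)),("green","g",(314,229),(249,225)),("red","r",(244,212),(299,185)),("tyel","y",(271,145),(391,264)),("tgreen","g",(321,278),(202,199))):
    ca,sa=blob(A,a,*H[k]);cb,sb=blob(B,b,*H[k])
    print(n,ca.round(1),sa[2:],cb.round(1),sb[2:],*[np.round(v,4) for v in tri(A,ca,B,cb)],plane(B,cb,.07).round(4),plane(A,ca,.068).round(4))
def crop(s,x,y,w,h,f):return cv2.resize(s["image"][y:y+h,x:x+w,::-1],None,fx=f,fy=f,interpolation=cv2.INTER_CUBIC)
a=crop(B,90,170,80,60,5);b=crop(A,350,310,80,60,5);c=crop(B,230,195,80,60,5);d=crop(B,320,200,80,60,5)
cv2.imwrite("pics/c1.png",np.vstack([np.hstack([a,b]),np.hstack([c,d])]))
E
```

```text
yellow [258.6 167.9] [ 18  13 178] [352.9 228.2] [ 18  18 246] [ 0.5054 -0.3263  0.0695] 0.0001 [ 0.5053 -0.3262  0.07  ] [ 0.5044 -0.3284  0.068 ]
green [313.4 227.5] [ 21  16 256] [248.1 224.2] [ 15  15 182] [ 0.5098 -0.0698  0.0676] 0.0006 [ 0.5099 -0.0701  0.07  ] [ 0.5098 -0.0693  0.068 ]
red [243.6 210.7] [ 18  15 200] [299.9 184.1] [ 15  15 186] [ 0.6116 -0.1952  0.0667] 0.0006 [ 0.6114 -0.1951  0.07  ] [ 0.612  -0.1934  0.068 ]
tyel [270.1 142.3] [ 17  11 143] [392.6 264.4] [ 18  18 249] [ 0.4193 -0.4227  0.0704] 0.0003 [ 0.4194 -0.4229  0.07  ] [ 0.4172 -0.4263  0.068 ]
tgreen [321.1 275.6] [ 19  18 273] [200.1 198. ] [ 15  15 178] [0.5717 0.0493 0.0687] 0.0005 [0.5718 0.0489 0.07  ] [0.5711 0.049  0.068 ]
```

View pics/c1.png

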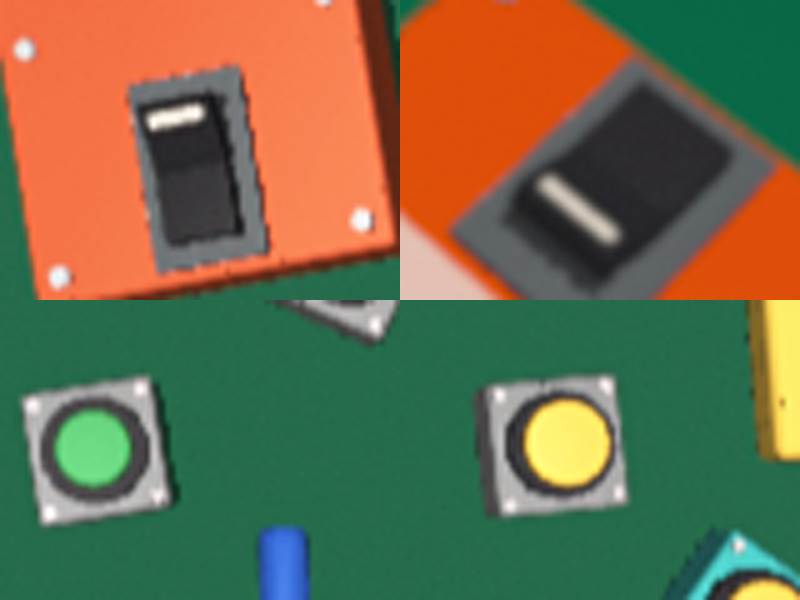

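The crop confirms grey boxes under both chosen caps. The rocker stripe is at top ≈(125,193) and scene ≈(366,352), on the far half, which is raised. Next I measure the stripe and the plate.

```bash
python3 - <<'E'
from h import *
A,B=snapshot("scene"),snapshot("top")
ca,sa=blob(A,(366,352),(0,0,140),(180,90,255),14);cb,sb=blob(B,(125,193),(0,0,150),(180,90,255),10)
print("stripe",ca,sa,cb,sb,tri(A,ca,B,cb))
# plate + rocker: non-orange inside window in top view, at z=.06
h=cv2.cvtColor(B["image"],cv2.COLOR_RGB2HSV);m=cv2.inRange(h,(0,0,0),(180,110,255));w=np.zeros_like(m);cv2.circle(w,(129,203),27,255,-1);m&=w
m=cv2.morphologyEx(m,cv2.MORPH_CLOSE,np.ones((5,5)))
c=max(cv2.findContours(m,0,1)[0],key=cv2.contourArea);bx=cv2.boxPoints(cv2.minAreaRect(c))
W=np.array([plane(B,p,.06) for p in bx]);print(bx,W.round(4),np.linalg.norm(W-np.roll(W,1,0),axis=1),W.mean(0))
E
```

```text
stripe [357.625      361.45833333] [353 357  11   9  24] [124.60606061 192.78787879] [120 191  11   5  33] (array([0.59794739, 0.22522261, 0.05682913]), np.float64(0.04042830912454036))
[[114.567566 186.40538 ]
 [137.1081   182.64864 ]
 [143.43243  220.59459 ]
 [120.89191  224.35133 ]] [[0.5972 0.2626 0.06  ]
 [0.6078 0.2076 0.06  ]
 [0.5141 0.1875 0.06  ]
 [0.5038 0.242  0.06  ]] [0.09570888 0.05597419 0.09585612 0.05551716] [0.55571424 0.22492577 0.06      ]
```

```bash
cat >>h.py <<'E'
from scipy.spatial.transform import Rotation as Rn
def shift(*targets):
    s=telemetry.sense();R=Rn.from_quat(s["tool_rot"]);print("tcp",s["tcp_pos"].round(4),"F",s["force"].round(1),"t",round(s["t"],2),"gap",round(s["finger_gap"],2))
    for t in targets:print(t,(R.inv().apply(np.array(t)-s["tcp_pos"])*1000).round(1))
E
python3 - <<'E'
from h import *
A,B=snapshot("scene"),snapshot("top")
ca,sa=blob(A,(386,352),(0,0,130),(180,90,255),10);cb,sb=blob(B,(125,193),(0,0,150),(180,90,255),10)
print("stripe",ca,sa,cb,sb,tri(A,ca,B,cb),plane(B,cb,.08))
c=np.array([.5557,.2249]);a=np.deg2rad(12.3);print("mark",c+.022*np.array([np.cos(a),np.sin(a)]))
print("shelf edge",plane(B,(45,260),.0),plane(B,(45,260),.2))
shift((.38,.25,.2),(.578,.2297,.12))
E
```

```text
stripe [385.03076923 351.13846154] [378 345  15  13  65] [124.60606061 192.78787879] [120 191  11   5  33] (array([0.57919094, 0.23014222, 0.07910023]), np.float64(0.0007036614300202343)) [0.57933164 0.22955466 0.08      ]
mark [0.577195   0.22958667]
shelf edge [0.41057154 0.4545922  0.        ] [0.42068825 0.3408167  0.2       ]
tcp [0.1893 0.5955 0.2312] F [ 0.4 -0.2  0.6] t 0.4 gap 1.0
(0.38, 0.25, 0.2) [-286.4 -271.5   31.2]
(0.578, 0.2297, 0.12) [-481.3 -230.8  111.2]
```

{"op": "move_arm", "data": {
  "commands": "-44 -42 10 0 0 0 -1;-88 -84 15 0 0 0 -1;-132 -126 20 0 0 0 -1;-176 -168 25 0 0 0 -1;-220 -210 30 0 0 0 -1",
  "grip_force": 20
}}

```text
t: 1.02
tcp_pos: [0.3363, 0.3274, 0.2015]
tool_rot: [0.153, 0.988, 0.0, 0.001]
force: [1.3, 0.9, -0.7]
finger_gap: 0.004
gripper_force: 0.0
```

{"op": "move_arm", "data": {
  "commands": "-60 -35 0 0 0 0 -1;-118 -40 0 0 0 0 -1;-178 -35 20 0 0 0 -1;-235 -25 60 0 0 0 -1;-262 -20 80 0 0 0 -1"
}}

```text
t: 1.65
tcp_pos: [0.5815, 0.2294, 0.1201]
tool_rot: [0.154, 0.988, 0.0, 0.0]
force: [-0.1, 0.7, 0.7]
finger_gap: -0.001
gripper_force: 0.0
```

```bash
python3 - <<'E'
from h import *
shift((.58,.230,.12),(.58,.230,.085))
E
```

```text
tcp [0.5815 0.2294 0.1201] F [-0.1  0.7  0.7] t 1.65 gap -0.0
(0.58, 0.23, 0.12) [1.7 0.1 0.1]
(0.58, 0.23, 0.085) [ 1.7  0.1 35.1]
```

{"op": "move_arm", "data": {
  "commands": "2 0 15 0 0 0 -1;2 0 30 0 0 0 -1;2 0 38 0 0 0 -1;2 0 42 0 0 0 -1;2 0 45 0 0 0 -1"
}}

```text
t: 2.28
tcp_pos: [0.5773, 0.2316, 0.0772]
tool_rot: [0.153, 0.988, 0.0, 0.001]
force: [-0.1, 1.2, 3.2]
finger_gap: 0.001
gripper_force: 1.3
```

{"op": "move_arm", "data": {
  "commands": "0 0 2 0 0 0 -1;0 0 4 0 0 0 -1;0 0 6 0 0 0 -1;0 0 7 0 0 0 -1;0 0 7 0 0 0 -1"
}}

```text
t: 2.9
tcp_pos: [0.5775, 0.2309, 0.0693]
tool_rot: [0.153, 0.988, 0.0, 0.0]
force: [2.3, 0.4, 2.9]
finger_gap: 0.001
gripper_force: 1.4
```

Contact is about 3 N, so the rocker is moving. I continue in small steps to the stop.

{"op": "move_arm", "data": {
  "commands": "0 0 1 0 0 0 -1;0 0 2 0 0 0 -1;0 0 2.5 0 0 0 -1;0 0 3 0 0 0 -1;0 0 3 0 0 0 -1"
}}

```text
t: 3.52
tcp_pos: [0.5777, 0.231, 0.068]
tool_rot: [0.153, 0.988, 0.0, 0.001]
force: [0.6, -0.1, 10.8]
finger_gap: 0.002
gripper_force: 5.8
```

{"op": "move_arm", "data": {
  "commands": "0 0 1 0 0 0 -1;0 0 1.5 0 0 0 -1;0 0 1.5 0 0 0 -1;0 0 0 0 0 0 -1;0 0 -8 0 0 0 -1"
}}

```text
t: 4.15
tcp_pos: [0.5751, 0.2306, 0.0737]
tool_rot: [0.153, 0.988, -0.001, -0.002]
force: [-0.1, 0.2, 0.3]
finger_gap: -0.003
gripper_force: 0.0
```

{"op": "move_arm", "data": {
  "commands": "0 0 -30 0 0 0 -1;0 0 -70 0 0 0 -1;0 0 -100 0 0 0 -1;0 0 -110 0 0 0 -1;0 0 -110 0 0 0 -1"
}}

```text
t: 4.78
tcp_pos: [0.5763, 0.2309, 0.1839]
tool_rot: [0.153, 0.988, -0.0, -0.001]
force: [0.6, -0.4, -0.1]
finger_gap: 0.0
gripper_force: 0.0
```

```bash
python3 - <<'E'
from h import *
shift((.5053,-.326,.185),(.5053,-.326,.085))
A=snapshot("scene")
a=A["image"][310:370,350:430,::-1]
cv2.imwrite("pics/r2.png",cv2.resize(a,None,fx=5,fy=5,interpolation=2))
E
```

```text
tcp [0.5763 0.2309 0.1839] F [ 0.6 -0.4 -0.1] t 4.78 gap 0.0
(0.5053, -0.326, 0.185) [-101.  -552.2   -0.8]
(0.5053, -0.326, 0.085) [-101.1 -552.1   99.2]
```

View pics/r2.png

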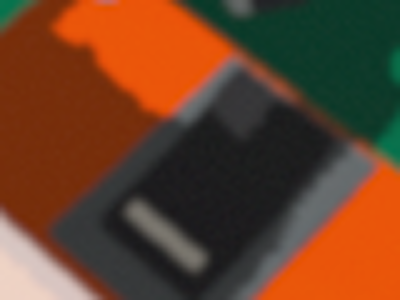

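The stripe now sits lower, at scene ≈(383,357), and its half lies level, so the rocker is fully on. Next I go to yellow.

{"op": "move_arm", "data": {
  "commands": "-10 -58 0 0 0 0 -1;-20 -116 0 0 0 0 -1;-30 -174 0 0 0 0 -1;-40 -232 0 0 0 0 -1;-50 -290 0 0 0 0 -1"
}}

```text
t: 5.45
tcp_pos: [0.5352, -0.0619, 0.1825]
tool_rot: [0.153, 0.988, 0.0, -0.002]
force: [0.4, 0.3, -0.1]
finger_gap: 0.002
gripper_force: 0.0
```

{"op": "move_arm", "data": {
  "commands": "-11 -58 0 0 0 0 -1;-22 -116 0 0 0 0 -1;-33 -174 0 0 0 0 -1;-44 -232 0 0 0 0 -1;-51 -262 10 0 0 0 -1"
}}

```text
t: 6.08
tcp_pos: [0.505, -0.3287, 0.1728]
tool_rot: [0.155, 0.988, 0.0, -0.001]
force: [-0.7, -0.1, 0.1]
finger_gap: 0.002
gripper_force: 0.0
```

```bash
python3 - <<'E'
from h import *
shift((.5053,-.326,.085),(.5053,-.326,.072))
E
```

```text
tcp [ 0.505  -0.3287  0.1728] F [-0.7 -0.1  0.1] t 6.08 gap 0.0
(0.5053, -0.326, 0.085) [ 0.5  2.6 87.8]
(0.5053, -0.326, 0.072) [  0.5   2.6 100.8]
```

{"op": "move_arm", "data": {
  "commands": "0 2 40 0 0 0 -1;0 2 75 0 0 0 -1;0 2 90 0 0 0 -1;0 2 96 0 0 0 -1;0 2 98 0 0 0 -1"
}}

```text
t: 6.7
tcp_pos: [0.5071, -0.3239, 0.0765]
tool_rot: [0.153, 0.988, -0.0, 0.0]
force: [-0.6, 0.6, -0.6]
finger_gap: 0.001
gripper_force: 0.0
```

{"op": "move_arm", "data": {
  "commands": "0 0 2 0 0 0 -1;0 0 4 0 0 0 -1;0 0 6 0 0 0 -1;0 0 8 0 0 0 -1;0 0 9 0 0 0 -1"
}}

```text
t: 7.32
tcp_pos: [0.5071, -0.324, 0.0677]
tool_rot: [0.153, 0.988, -0.0, 0.001]
force: [0.3, 0.9, 4.0]
finger_gap: -0.003
gripper_force: 1.9
```

{"op": "move_arm", "data": {
  "commands": "0 0 1 0 0 0 -1;0 0 2 0 0 0 -1;0 0 3 0 0 0 -1;0 0 4 0 0 0 -1;0 0 4 0 0 0 -1"
}}

```text
t: 7.95
tcp_pos: [0.5071, -0.324, 0.0641]
tool_rot: [0.153, 0.988, -0.0, 0.001]
force: [0.3, 0.6, 7.2]
finger_gap: -0.0
gripper_force: 3.9
```

{"op": "move_arm", "data": {
  "commands": "0 0 0.5 0 0 0 -1;0 0 1 0 0 0 -1;0 0 1.5 0 0 0 -1;0 0 1.5 0 0 0 -1;0 0 1.5 0 0 0 -1"
}}

```text
t: 8.57
tcp_pos: [0.5071, -0.324, 0.064]
tool_rot: [0.153, 0.988, -0.0, 0.001]
force: [-1.6, 1.9, 16.2]
finger_gap: -0.003
gripper_force: 8.0
```

Yellow is at its stop: tip at 64 mm, 16 N. I retract and go to green.

{"op": "move_arm", "data": {
  "commands": "0 0 0 0 0 0 -1;0 0 -15 0 0 0 -1;0 0 -50 0 0 0 -1;0 0 -90 0 0 0 -1;0 0 -100 0 0 0 -1"
}}

```text
t: 9.2
tcp_pos: [0.5075, -0.3246, 0.164]
tool_rot: [0.153, 0.988, -0.001, 0.002]
force: [0.0, -0.3, -0.1]
finger_gap: 0.001
gripper_force: 0.0
```

```bash
python3 - <<'E'
from h import *
shift((.51,-.07,.165))
A,B=snapshot("scene"),snapshot("top")
H={"y":((20,120,70),(35,255,255)),"g":((45,120,50),(75,255,255))}
for k,a,b in(("y",(260,172),(352,229)),("g",(314,229),(249,225))):
    try:
        ca,_=blob(A,a,*H[k]);print(k,ca,plane(A,ca,.068));cb,_=blob(B,b,*H[k]);print(cb,tri(A,ca,B,cb))
    except Exception as e:print(k,e)
a=A["image"][120:270,210:360,::-1];cv2.imwrite("pics/y3.png",cv2.resize(a,None,fx=4,fy=4,interpolation=2))
E
```

```text
tcp [ 0.5075 -0.3246  0.164 ] F [ 0.  -0.3 -0.1] t 9.2 gap 0.0
(0.51, -0.07, 0.165) [ 74.7 243.4  -1.7]
y [258.85034014 170.57823129] [ 0.50931524 -0.31735529  0.068     ]
[345.75 225.6 ] (array([ 0.51216224, -0.30857612,  0.0738011 ]), np.float64(0.0026133080932984293))
g [313.60606061 227.17045455] [ 0.5088491  -0.06983909  0.068     ]
[248.14835165 224.17582418] (array([ 0.50958252, -0.0697476 ,  0.06845679]), np.float64(0.0010825055165930388))
```

View pics/y3.png

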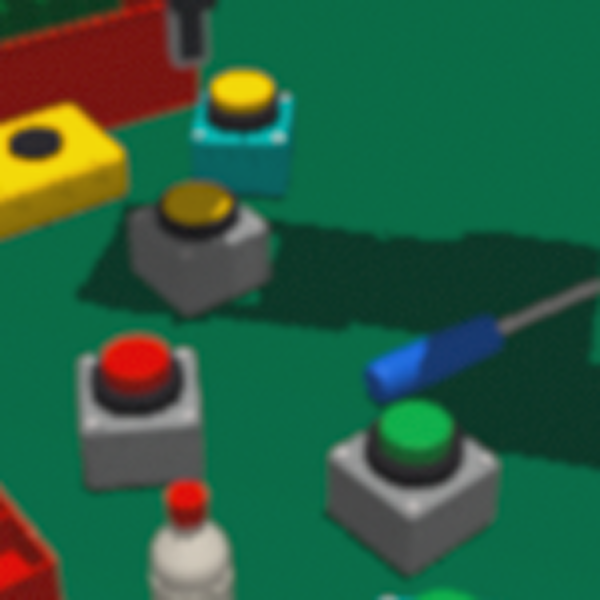

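The yellow cap, at crop (197,205), is down near its collar and its box has not moved. Green, at crop (415,425), is still up and undisturbed.

{"op": "move_arm", "data": {
  "commands": "17 55 0 0 0 0 -1;34 110 0 0 0 0 -1;50 165 0 0 0 0 -1;66 217 0 0 0 0 -1;75 243 10 0 0 0 -1"
}}

```text
t: 9.93
tcp_pos: [0.5072, -0.0664, 0.1504]
tool_rot: [0.152, 0.988, 0.0, -0.002]
force: [0.6, -0.0, 0.7]
finger_gap: 0.002
gripper_force: 0.0
```

```bash
python3 - <<'E'
from h import *
shift((.51,-.07,.077))
E
```

```text
tcp [ 0.5072 -0.0664  0.1504] F [ 0.6 -0.   0.7] t 9.93 gap 0.0
(0.51, -0.07, 0.077) [-4.  -2.6 73.3]
```

{"op": "move_arm", "data": {
  "commands": "-3 -2 20 0 0 0 -1;-3 -2 45 0 0 0 -1;-3 -2 62 0 0 0 -1;-3 -2 70 0 0 0 -1;-3 -2 73 0 0 0 -1"
}}

```text
t: 10.55
tcp_pos: [0.5103, -0.072, 0.0777]
tool_rot: [0.153, 0.988, 0.0, -0.001]
force: [0.8, 0.7, -0.9]
finger_gap: 0.003
gripper_force: 0.0
```

{"op": "move_arm", "data": {
  "commands": "0 0 2 0 0 0 -1;0 0 4 0 0 0 -1;0 0 6 0 0 0 -1;0 0 8 0 0 0 -1;0 0 9 0 0 0 -1"
}}

```text
t: 11.18
tcp_pos: [0.5113, -0.0723, 0.07]
tool_rot: [0.153, 0.988, -0.0, 0.0]
force: [-0.3, 0.4, 2.8]
finger_gap: -0.001
gripper_force: 1.3
```

{"op": "move_arm", "data": {
  "commands": "0 0 1 0 0 0 -1;0 0 2 0 0 0 -1;0 0 3 0 0 0 -1;0 0 4 0 0 0 -1;0 0 4 0 0 0 -1"
}}

```text
t: 11.8
tcp_pos: [0.5113, -0.0723, 0.0659]
tool_rot: [0.153, 0.988, -0.0, 0.0]
force: [-0.4, 0.6, 3.8]
finger_gap: 0.002
gripper_force: 2.4
```

{"op": "move_arm", "data": {
  "commands": "0 0 1 0 0 0 -1;0 0 2 0 0 0 -1;0 0 3 0 0 0 -1;0 0 3.5 0 0 0 -1;0 0 3.5 0 0 0 -1"
}}

```text
t: 12.42
tcp_pos: [0.5114, -0.0723, 0.0639]
tool_rot: [0.153, 0.988, -0.0, 0.001]
force: [-2.1, 0.6, 17.0]
finger_gap: -0.001
gripper_force: 8.3
```

{"op": "move_arm", "data": {
  "commands": "0 0 0.5 0 0 0 -1;0 0 0.5 0 0 0 -1;0 0 0.5 0 0 0 -1;0 0 0.5 0 0 0 -1;0 0 0.5 0 0 0 -1"
}}

```text
t: 13.05
tcp_pos: [0.5114, -0.0724, 0.0638]
tool_rot: [0.153, 0.988, -0.0, 0.001]
force: [-2.6, -0.8, 20.3]
finger_gap: 0.001
gripper_force: 10.1
```

```bash
python3 - <<'E'
from h import *
A=snapshot("scene");shift()
a=A["image"][120:400,210:450,::-1];cv2.imwrite("pics/f.png",cv2.resize(a,None,fx=2,fy=2,interpolation=2))
E
```

```text
tcp [ 0.5114 -0.0723  0.0638] F [-3.1  0.1 20. ] t 13.1 gap 0.0
```

View pics/f.png

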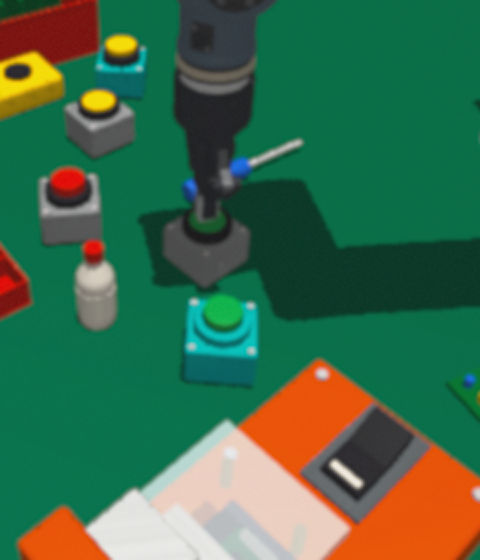

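The picture shows the rocker on (345,473), yellow down (98,101), and the finger holding green down (208,222). Everything else is in place.

```bash
python3 -c "
from station import ticket
print(ticket.sign_off())"
```

```text
the job is handed in; nothing more can be done
None
```

The job is handed in: the rocker is fully on, yellow is locked down, and the finger is holding green fully down at about 20 N, done in that order with red never touched.

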